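# Roll the dough pin onto its tape mark

## Task

Roll the thick wooden rolling pin over the counter, without gripping it or lifting it, and stop it on the strip of paper tape, so that it lies along the tape, covers its middle and stays there by itself. Leave the thin dough stick where it is.

Things in the scene. Friction and masses are not known exactly. Their poses are not given: they have to be found in the camera images.
- pin_center (a point): The thick rolling pin: a plain wooden cylinder 40 mm in diameter, 200 mm long, 0.2 kg, lying on the counter 150 to 200 mm left or right of the tape, nearly parallel to it. The point is its centre, on its axis, 20 mm above the counter; x runs along it, y and z turn as it rolls. Rolling drag is high: let go at 0.1 m/s it stops within about 10 mm.
- mark: The mark: a flat strip of pale paper tape stuck on the counter, 280 mm long, 24 mm wide, under 1 mm thick (no obstacle). Origin at its centre on the counter, x along its length, y across it, z up. The pin must end lying along it, with about 40 mm of tape showing beyond each end of the pin.
- stick_center (a point): Bystander: the thin dough stick, a wooden cylinder 22 mm in diameter and 260 mm long, lying on the counter on the other side of the tape. The point is its centre, on its axis, 11 mm above the counter; x along the stick. Leave it alone.
Things that resemble listed ones, but are neither listed nor needed, are in the scene too. What is shaped like the part that bears pin_center but yellow is not meant.

How it is judged:
On the way:
1. the pin, on the counter, has rolled about a third of a turn or more (angle between pin_center's own z axis and vertical above 2 rad and height (world z) of pin_center below 0.03 m), for 0.04 s.
At the end, for the whole second after the job is handed in: The thick pin lies still on the counter along the tape: its axis within 15 mm of the tape's centre line, its centre within 45 mm of the tape's middle lengthways, parallel to the tape within 0.2 rad (11 degrees) (y of pin_center in the frame of mark between -0.015 and 0.015 m and x of pin_center in the frame of mark between -0.045 and 0.045 m and angle between the x axis of pin_center and the x axis of mark, either way round below 0.2 rad and height (world z) of pin_center below 0.026 m and linear speed of pin below 0.01 m/s); the robot touches nothing.
It fails at once if the pin is lifted off the counter (its centre above 35 mm) (height (world z) of pin_center above 0.035 m).
It fails at once if the pin is gripped or squeezed (over 25 N from the fingers) (contact force between pin and the fingers above 25 N).
It fails at once if the thin dough stick is moved more than 20 mm (distance of stick_center from where it was at the start of the episode above 0.02 m).
It also fails if it takes over 34 s, if anything falls off the work surface, if the arm or the gripper's body presses on something with over 40 N, if the wrist force passes 120 N, or if a joint passes its speed limit or range.

## Robot

A 7-joint arm with a two-finger parallel gripper is mounted at the origin on the work surface. World frame = base frame: x ahead of the robot, y to its left, z up, the work surface at z = 0. Lengths are in m, angles in rad, forces in N, time in s.
With the tool pointing down it reaches from about 0.425 to 1.025 m from the base axis. Payload 9.4 kg.
Tool frame: the origin (TCP) lies midway between the tips of the shut fingers; the grasp point (between the pads) lies 19 mm behind it (bot.pinch_z is the distance from the TCP to the grasp point, in m); z points along the fingers, y is the line along which they close (so a half turn about z gives the same grasp; the last joint's range is limited). The gripper opens to 85 mm and grips with 20 to 120 N. Pads are 22 mm wide; open, the fingers measure 114 mm over their backs; the gripper's body (76 mm by 85 mm) begins 54 mm behind the grasp point. The pads swing forward as they close: fully open they stand 13 mm farther back than shut.
Start: joints at [-1.413, 0.599, -0.003, 1.599, 0.002, 0.943, -0.08], TCP at [0.169, 0.705, 0.231] pointing down, gripper open.
Joint ranges: [-2.57, 2.57], [-0.35, 1.97], [-1.29, 1.29], [0.11, 2.56], [-1.05, 4.19], [0.11, 1.86], [-2.63, 2.63]. Speed limits (rad/s): [2.22, 2.22, 3.01, 3.01, 3.14, 3.14, 3.14].

## Interface

Orientations are given as a unit quaternion [w, x, y, z].
In Python, from rig import bot gives the robot as it stands. The module is installed in compiled form; this text tells all that it offers.
- The arm moves only by the tool play_rows, never from a script. Its argument "plan" is a list of rows, each a list of 4 numbers: the shift along the tool's x, y, z in m, then the turn about the tool's z in degrees. In form: [[dx, dy, dz, yaw], ...]. A call has 1 to 5 rows; each row is the pose to reach, as a shift and turn from the pose commanded when the call began, along the tool's axes at that moment; what a row does not reach only later rows make up. A row lasts 1/8 s, in which the tool goes at most 62.5 mm and 10.7 degrees, less where a joint would pass 70% of its speed; a pose out of reach is approached as far as the arm can. A call with a gripper value outside its range is refused whole. "grip" is the closure, from -1 (fully open) to 1 (shut), so that 0 is half open, set as the call begins (left out, the last holds). The fingers move at their own pace and stop on an object; the grip force is fixed at half the most. Time passes only in rows, so rows that repeat a pose let the fingers close. It gives the time, the measured TCP pose, the force, the opening and the grip force at its end, in the units of the state.
- bot.get_state(): the state, without advancing time (a new reading comes with each control period).
- bot.camera(name): name is "scene" or "side" or "wrist"; returns a dict with "frame" (384x512x3 uint8, blue, green, red), "range_z" (384x512 float32, m along the optical axis (not along the pixel's ray), 0 where there is no reading), "fx", "fy", "cx", "cy" (pixels), "rvec" (rotation vector, rad) and "tvec" (3), from world to camera coordinates, as OpenCV has them. Camera axes: x right, y down, z forward; pixel columns grow to the right and rows downward; lengths in m; the calibration is good to about 2 mm. A picture is of the moment at which its call begins.
- bot.sign_off(): hands the job in; it is judged then, once.
Trained networks look in the newest picture that a camera, given by its name, has taken for a name from the list of things; names that differ only in an ending like _2 or _b are one class to them, and where a whole thing is asked for, a point or a joint stands for the part that bears it (a point fixed in the world has none). Each returns a list of dicts, best first, with "score" (0 to 1); they miss things now and then, are a little off and sometimes report something else, mostly with a low value. They report only what shows in the picture. A call takes as long as a camera call. They do not tell look-alikes from the thing itself.
- bot.trace(thing, camera): "pixels" (384x512 bool, what is visible of it).
- bot.mark_of(thing, camera): "position" ([x, y, z] in m, in world coordinates, good to about 4 mm: a listed point, or the origin of a listed thing).
The state is a dict: "clock": time; "joint_pos": joint angles; "joint_vel": joint speeds; "effort": joint torques, N m; "tool_pos": TCP position; "ee_rot": TCP orientation; "wrist_force": force on the tool from outside, world axes, zero at the start; "torque": the same for the moment, N m; "grip_width": opening from 0.0 (shut) to 1.0 (fully open); "grip_force": force on a finger pad.
Only numpy, scipy, OpenCV 4.12 (cv2) and the standard library are available. Lean on these libraries where they do the work, as an engineer would, in place of code of your own. Each camera call takes 0.05 s, during which the arm holds its last target. There are 200 camera calls.

## Working session

There is one attempt and no reset: what is moved stays moved. The work goes in short steps, Python scripts to look and compute and a tool call to move; the robot and the scene stay as the last step left them, time stands still between calls to the robot, and variables do not carry over. Pictures are saved under pics/ and viewed, at most 10 in all, crops included, and the job is handed in when it is done.

Besides the shell and the picture viewer there is one more tool, called after ">>>" as name(argument=value, ...) on one line, values as JSON. play_rows: Moves the arm, as the interface text tells. Its arguments: {"type":"object","properties":{"plan":{"type":"array"},"grip":{"type":"number"}},"required":["plan"]}

```bash
mkdir -p pics; cat > h.py <<'E'
import numpy as np, cv2
from rig import bot
def pts(cam, mask):
    R=cv2.Rodrigues(np.array(cam['rvec'],float))[0]; t=np.array(cam['tvec'],float).ravel()
    v,u=np.nonzero(mask&(cam['range_z']>0)); z=cam['range_z'][v,u]
    P=np.c_[(u-cam['cx'])/cam['fx']*z,(v-cam['cy'])/cam['fy']*z,z]
    return (P-t)@R, cam['frame'][v,u]
def line(P):
    c=P[:,:2].mean(0); w,V=np.linalg.eigh(np.cov((P[:,:2]-c).T)); d=V[:,1]; s=(P[:,:2]-c)@d; n=V[:,0]; q=(P[:,:2]-c)@n
    lo,hi=np.percentile(s,[1,99]); a,b=np.percentile(q,[1,99])
    m=c+d*(lo+hi)/2+n*(a+b)/2
    return m.round(4), round(float(np.degrees(np.arctan(d[1]/d[0]))),1), round(hi-lo,3), round(b-a,3)
E
python3 - <<'E'
from h import *
s=bot.get_state(); print(s['clock'],s['tool_pos'],s['ee_rot'],s['grip_width'])
ims=[]
for c in ('scene','side'):
    k=bot.camera(c); ims.append(k['frame'])
    for n in ('pin_center','mark','stick_center'):
        print(c,n,[(np.round(m['position'],3).tolist(),round(m['score'],2)) for m in bot.mark_of(n,c)])
        for t in bot.trace(n,c):
            P,col=pts(k,t['pixels'])
            if len(P)>20: print('  tr',round(t['score'],2),len(P),*line(P),'z',np.percentile(P[:,2],[5,95]).round(3),'bgr',np.median(col,0))
    cv2.imwrite(f'pics/{c}0.png',k['frame'])
E
```

```text
0.0 [0.16861019 0.70461209 0.23039771] [-2.45711749e-06  1.17121690e-01  9.93117238e-01 -8.13450087e-04] 0.9987922854496393
scene pin_center [([0.53, -0.286, 0.013], 0.85), ([0.553, -0.108, 0.023], 0.81), ([0.3, -0.188, 0.023], 0.61)]
  tr 0.68 1251 [ 0.5578 -0.1096] 15.2 0.196 0.037 z [0.016 0.04 ] bgr [ 40.  75. 117.]
scene mark [([0.508, 0.084, 0.001], 0.93)]
  tr 0.95 807 [0.5178 0.0822] 12.3 0.268 0.023 z [-0.003  0.003] bgr [163. 167. 172.]
scene stick_center [([0.488, 0.261, 0.011], 0.88)]
  tr 0.66 846 [0.4927 0.2577] 13.7 0.251 0.02 z [0.007 0.023] bgr [ 35.  65. 103.]
side pin_center [([0.556, -0.109, 0.024], 0.8), ([0.302, -0.185, 0.021], 0.77), ([0.531, -0.292, 0.019], 0.66)]
  tr 0.94 3852 [ 0.3122 -0.1828] -59.1 0.199 0.055 z [0.014 0.04 ] bgr [ 38. 133. 155.]
  tr 0.81 2028 [ 0.5712 -0.0956] 15.1 0.239 0.058 z [0.007 0.041] bgr [ 51.  79. 112.]
  tr 0.63 3299 [ 0.5279 -0.2912] 26.4 0.196 0.039 z [0.019 0.04 ] bgr [ 37. 130. 153.]
side mark [([0.518, 0.082, 0.006], 0.91)]
  tr 0.69 853 [0.5161 0.0827] 12.7 0.274 0.026 z [-0.     0.003] bgr [146. 157. 162.]
side stick_center [([0.489, 0.262, 0.014], 0.64)]
  tr 0.87 833 [0.4807 0.27  ] 13.8 0.25 0.049 z [0.002 0.023] bgr [ 49.  73. 102.]
  tr 0.18 966 [0.5159 0.0829] 12.9 0.276 0.03 z [-0.     0.002] bgr [145. 156. 162.]
```

View pics/scene0.png

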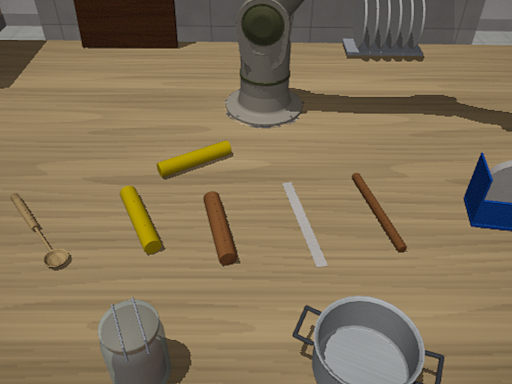

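View pics/side0.png

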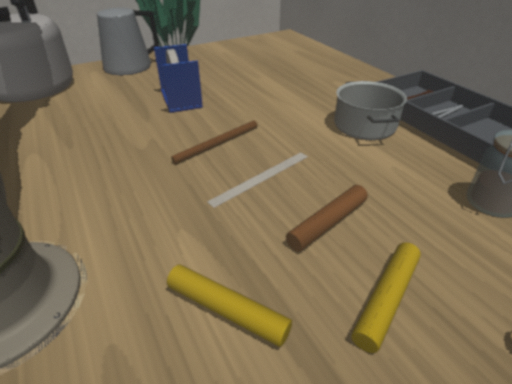

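The scene view shows the brown pin at about (220,227), the tape at (305,223) and the stick at (378,211). Two yellow decoys lie near (140,218) and (195,158). The side view agrees. The pin has to roll about 0.19 m towards +y. I'll check the path for obstacles next.

```bash
python3 - <<'E'
from h import *
a=np.array([.169,.705]);b=np.array([.572,-.181]);d=b-a;L=np.linalg.norm(d);d/=L
for c in ('scene','side'):
    k=bot.camera(c); P,_=pts(k,np.ones((384,512),bool))
    s=(P[:,:2]-a)@d; q=(P[:,:2]-a)@np.array([-d[1],d[0]])
    for lo in np.arange(0,L,.1):
        m=(s>lo)&(s<lo+.1)&(abs(q)<.12)
        if m.sum(): print(c,round(lo,1),np.percentile(P[m,2],99.5).round(3))
E
```

```text
scene 0.0 0.004
scene 0.1 0.004
scene 0.2 0.004
scene 0.3 0.004
scene 0.4 0.004
scene 0.5 0.023
scene 0.6 0.003
scene 0.7 0.003
scene 0.8 0.041
scene 0.9 0.041
side 0.0 0.3
side 0.1 0.003
side 0.2 0.003
side 0.3 0.003
side 0.4 0.002
side 0.5 0.023
side 0.6 0.002
side 0.7 0.003
side 0.8 0.041
side 0.9 0.041
```

>>> play_rows(plan=[[-0.03, -0.04, 0, 0], [-0.07, -0.09, 0, 0], [-0.11, -0.14, 0, 0], [-0.15, -0.19, 0, 0], [-0.18, -0.23, 0, 0]], grip=-1)

```text
clock: 1.42
tool_pos: [0.2912, 0.4374, 0.2316]
ee_rot: [0.0, 0.118, 0.993, 0.0]
wrist_force: [0.9, 0.3, -0.2]
grip_width: 1.002
grip_force: 0.0
```

>>> play_rows(plan=[[-0.04, -0.05, 0, 0], [-0.08, -0.1, 0, 0], [-0.12, -0.15, 0, 0], [-0.16, -0.2, 0, 0], [-0.2, -0.25, 0, 0]])

```text
clock: 2.05
tool_pos: [0.4242, 0.1551, 0.2317]
ee_rot: [0.001, 0.117, 0.993, 0.0]
wrist_force: [0.1, 0.9, 0.4]
grip_width: 0.999
grip_force: 0.0
```

>>> play_rows(plan=[[-0.04, -0.05, 0, 0], [-0.08, -0.1, 0, 0], [-0.12, -0.15, 0, 0], [-0.16, -0.2, 0, 0], [-0.2, -0.25, 0, 0]])

```text
clock: 2.68
tool_pos: [0.5573, -0.1278, 0.2316]
ee_rot: [0.0, 0.117, 0.993, 0.0]
wrist_force: [1.2, 0.4, 0.3]
grip_width: 0.997
grip_force: 0.0
```

>>> play_rows(plan=[[0, 0, 0, 10.5], [0, 0, 0, 21], [0, 0, 0, 31.5], [0, 0, 0, 42], [0, 0, 0, 52]])

```text
clock: 3.3
tool_pos: [0.5565, -0.1259, 0.2315]
ee_rot: [0.0, 0.543, 0.84, 0.0]
wrist_force: [0.7, -0.1, -0.3]
grip_width: 0.999
grip_force: 0.0
```

>>> play_rows(plan=[[0, 0, 0, 10], [0, 0, 0, 11], [0, 0, 0, 11], [0, 0, 0, 11]])

```text
clock: 3.8
tool_pos: [0.5564, -0.126, 0.2314]
ee_rot: [0.0, 0.618, 0.786, 0.0]
wrist_force: [0.3, -0.1, 0.3]
grip_width: 1.001
grip_force: 0.0
```

```bash
cat >> h.py <<'E'
from scipy.spatial.transform import Rotation
def tool():
    s=bot.get_state(); R=Rotation.from_quat(s['ee_rot'],scalar_first=True).as_matrix()
    print(s['clock'],'tcp',np.round(s['tool_pos'],4),'x',R[:,0].round(3),'y',R[:,1].round(3),'yang',np.degrees(np.arctan2(R[1,1],R[0,1])).round(1),'F',np.round(s['wrist_force'],1))
    return s['tool_pos'],R
E
python3 - <<'E'
from h import *
p,R=tool()
print('to approach',(R.T@(np.array([.572,-.181,.15])-p)).round(3))
k=bot.camera('wrist'); cv2.imwrite('pics/w1.png',k['frame'])
for n in ('pin_center','mark'):
    for t in bot.trace(n,'wrist'):
        P,col=pts(k,t['pixels'])
        if len(P)>20: print(n,round(t['score'],2),len(P),*line(P),'z',np.percentile(P[:,2],[5,95]).round(3),np.median(col,0))
E
```

```text
3.8 tcp [ 0.5564 -0.126   0.2314] x [-0.236  0.972  0.   ] y [0.972 0.236 0.   ] yang 13.7 F [ 0.3 -0.1  0.3]
to approach [-0.057  0.002  0.081]
pin_center 0.86 3559 [ 0.5512 -0.287 ] 26.9 0.155 0.056 z [0.017 0.04 ] [  0. 109. 128.]
pin_center 0.8 5729 [ 0.553 -0.108] 14.1 0.193 0.037 z [0.027 0.04 ] [29. 58. 90.]
pin_center 0.65 6512 [ 0.3069 -0.1847] -60.2 0.193 0.035 z [0.017 0.04 ] [  0. 107. 126.]
```

View pics/w1.png

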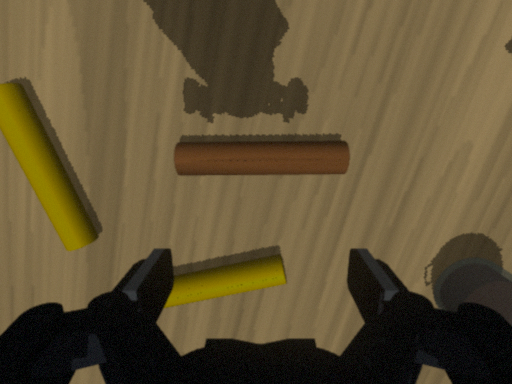

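The wrist view shows the pin lying level at (262,158), parallel to the finger line, with the yellow decoy behind at (230,280). There's room to come down between them.

>>> play_rows(plan=[[-0.05, 0, 0.0, 0], [-0.05, 0, 0.05, 0], [-0.05, 0, 0.1, 0], [-0.05, 0, 0.15, 0], [-0.05, 0, 0.18, 0]])

```text
clock: 4.58
tool_pos: [0.5673, -0.1743, 0.0489]
ee_rot: [-0.001, 0.619, 0.786, -0.0]
wrist_force: [0.6, -0.6, -0.8]
grip_width: 0.995
grip_force: 0.0
```

>>> play_rows(plan=[[0, 0, 0.02, 0], [0, 0, 0.035, 0], [0, 0, 0.045, 0], [0, 0, 0.048, 0], [0, 0, 0.048, 0]])

```text
clock: 5.2
tool_pos: [0.5684, -0.1746, 0.0036]
ee_rot: [0.0, 0.619, 0.786, 0.0]
wrist_force: [-0.8, 0.5, 0.3]
grip_width: 1.0
grip_force: 0.0
```

```bash
python3 - <<'E'
from h import *
p,R=tool()
k=bot.camera('side'); cv2.imwrite('pics/s2.png',k['frame'])
E
```

```text
5.2 tcp [ 0.5684 -0.1746  0.0036] x [-0.234  0.972 -0.   ] y [0.972 0.234 0.001] yang 13.6 F [-0.8  0.5  0.3]
```

View pics/s2.png

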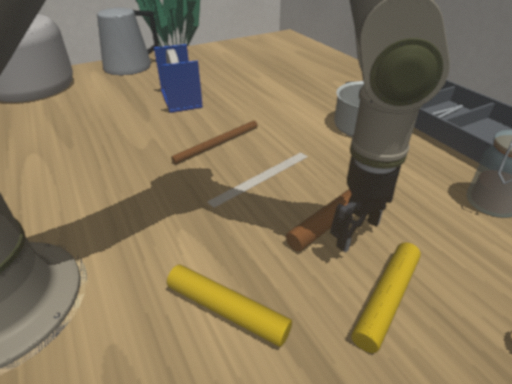

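The fingers (350,225) are just behind the pin, clear of the yellow one. I'll lower slightly and start pushing.

>>> play_rows(plan=[[0.008, 0, 0.003, 0], [0.016, 0, 0.003, 0], [0.024, 0, 0.003, 0], [0.03, 0, 0.003, 0], [0.036, 0, 0.003, 0]])

```text
clock: 5.88
tool_pos: [0.5597, -0.1391, 0.0004]
ee_rot: [0.0, 0.619, 0.786, -0.0]
wrist_force: [-0.6, -0.6, 0.4]
grip_width: 0.999
grip_force: 0.6
```

>>> play_rows(plan=[[0.008, 0, 0, 0], [0.018, 0, 0, 0], [0.028, 0, 0, 0], [0.038, 0, 0, 0], [0.046, 0, 0, 0]])

```text
clock: 6.5
tool_pos: [0.5487, -0.0939, 0.0003]
ee_rot: [-0.0, 0.619, 0.786, 0.0]
wrist_force: [1.0, -0.3, 0.4]
grip_width: 1.001
grip_force: 0.0
```

>>> play_rows(plan=[[0.01, 0, 0, 0], [0.02, 0, 0, 0], [0.03, 0, 0, 0], [0.04, 0, 0, 0], [0.05, 0, 0, 0]])

```text
clock: 7.12
tool_pos: [0.5371, -0.0456, 0.0003]
ee_rot: [0.0, 0.619, 0.786, 0.0]
wrist_force: [-0.1, 0.3, 0.1]
grip_width: 1.001
grip_force: 0.1
```

```bash
cat > m.py <<'E'
from h import *
p,R=tool()
M=np.array([.517,.0825]); a=np.radians(12.6); u=np.array([np.cos(a),np.sin(a)]); n=np.array([-u[1],u[0]])
for c in ('scene','wrist'):
    k=bot.camera(c); cv2.imwrite(f'pics/{c}_{int(bot.get_state()["clock"]*100)}.png',k['frame'])
    for nm in ('pin_center','mark'):
        for t in bot.trace(nm,c):
            P,col=pts(k,t['pixels'])
            if len(P)<20: continue
            b=np.median(col,0)
            if nm=='pin_center' and b[1]>b[2]*.8: continue
            l=line(P); print(c,nm,round(t['score'],2),*l,'z95',np.percentile(P[:,2],95).round(3),'along',((l[0]-M)@u).round(4),'across',((l[0]-M)@n).round(4),'ahead of tcp',((l[0]-p[:2])@R[:2,0]).round(4))
E
python3 m.py
```

```text
7.125 tcp [ 5.371e-01 -4.560e-02  3.000e-04] x [-0.234  0.972 -0.   ] y [0.972 0.234 0.   ] yang 13.5 F [-0.1  0.3  0.1]
scene mark 0.71 [0.5164 0.0823] 12.5 0.273 0.025 z95 0.002 along -0.0006 across -0.0001 ahead of tcp 0.1291
wrist pin_center 0.86 [ 0.5246 -0.0035] 13.7 0.185 0.035 z95 0.04 along -0.0113 across -0.0856 ahead of tcp 0.0438
wrist mark 0.78 [0.5768 0.0835] 13.2 0.069 0.002 z95 0.002 along 0.0586 across -0.0121 ahead of tcp 0.1162
```

>>> play_rows(plan=[[0.01, 0, 0, 0], [0.02, 0, 0, 0], [0.03, 0, 0, 0], [0.04, 0, 0, 0], [0.047, 0, 0, 0]])

```text
clock: 8.05
tool_pos: [0.526, 0.0005, 0.0003]
ee_rot: [-0.0, 0.618, 0.786, 0.0]
wrist_force: [-0.1, 0.7, 0.1]
grip_width: 1.002
grip_force: 0.0
```

>>> play_rows(plan=[[0.005, 0, 0, 0], [0.01, 0, 0, 0], [0.015, 0, 0, 0], [0.018, 0, 0, 0], [0.02, 0, 0, 0]])

```text
clock: 8.68
tool_pos: [0.5216, 0.019, 0.0003]
ee_rot: [0.0, 0.619, 0.786, 0.0]
wrist_force: [-0.1, -0.5, 0.3]
grip_width: 1.001
grip_force: 0.0
```

```bash
python3 m.py; ls pics
```

```text
8.675 tcp [5.216e-01 1.900e-02 3.000e-04] x [-0.234  0.972 -0.   ] y [0.972 0.234 0.   ] yang 13.5 F [-0.1 -0.5  0.3]
scene mark 0.91 [0.5279 0.0864] 11.2 0.246 0.021 z95 0.003 along 0.0115 across 0.0014 ahead of tcp 0.064
wrist pin_center 0.57 [0.5119 0.0515] 13.6 0.188 0.035 z95 0.04 along -0.0117 across -0.0291 ahead of tcp 0.0338
wrist mark 0.58 [0.5042 0.0794] 12.5 0.235 0.024 z95 0.002 along -0.0132 across -0.0002 ahead of tcp 0.0628
s2.png
scene0.png
scene_717.png
scene_872.png
side0.png
w1.png
wrist_732.png
wrist_887.png
```

>>> play_rows(plan=[[0.006, 0, 0, 0], [0.012, 0, 0, 0], [0.018, 0, 0, 0], [0.023, 0, 0, 0], [0.026, 0, 0, 0]])

```text
clock: 9.6
tool_pos: [0.5153, 0.0447, 0.0003]
ee_rot: [-0.0, 0.619, 0.786, 0.0]
wrist_force: [0.2, -0.2, 0.2]
grip_width: 1.0
grip_force: 0.0
```

>>> play_rows(plan=[[0.001, 0, 0, 0], [0.001, 0, 0, 0], [-0.02, 0, 0, 0], [-0.05, 0, 0, 0], [-0.07, 0, 0, 0]])

```text
clock: 10.22
tool_pos: [0.5322, -0.0255, 0.0004]
ee_rot: [0.0, 0.619, 0.785, -0.0]
wrist_force: [0.4, -0.1, 0.2]
grip_width: 1.002
grip_force: 0.0
```

>>> play_rows(plan=[[0, 0, -0.02, 0], [0, 0, -0.06, 0], [0, 0, -0.12, 0], [0, 0, -0.16, 0], [0, 0, -0.16, 0]])

```text
clock: 10.85
tool_pos: [0.5332, -0.0239, 0.163]
ee_rot: [0.002, 0.619, 0.786, 0.002]
wrist_force: [0.8, 0.7, -0.5]
grip_width: 0.995
grip_force: 0.0
```

```bash
python3 m.py; cp pics/wrist_[1]*.png pics/final.png
```

```text
10.85 tcp [ 0.5332 -0.0239  0.163 ] x [-0.234  0.972 -0.001] y [0.972 0.234 0.005] yang 13.6 F [ 0.8  0.7 -0.5]
scene pin_center 0.74 [0.5119 0.0753] 14.0 0.197 0.038 z95 0.04 along -0.0065 across -0.0059 ahead of tcp 0.1014
scene mark 0.49 [0.6277 0.1064] 11.0 0.048 0.023 z95 0.003 along 0.1132 across -0.0008 ahead of tcp 0.1045
wrist pin_center 0.68 [0.508  0.0759] 13.6 0.194 0.038 z95 0.04 along -0.0102 across -0.0045 ahead of tcp 0.1029
wrist mark 0.65 [0.5149 0.082 ] 12.6 0.279 0.023 z95 0.002 along -0.0022 across -0.0 ahead of tcp 0.1072
```

View pics/final.png

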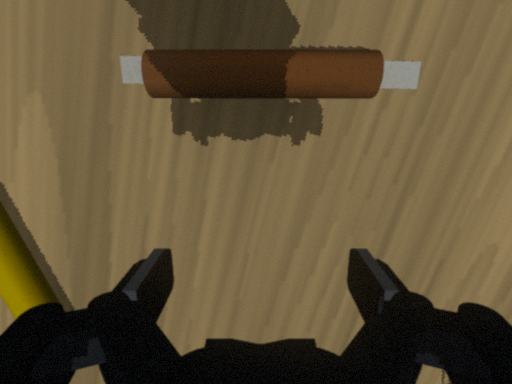

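The wrist view shows the pin (262,74) lying along the tape, with tape showing at both ends (132,70 and 400,75). It is about 5 mm off across and 8 mm off along, well inside the limits, and the robot is clear.

```bash
python3 -c "
from rig import bot
print(bot.sign_off())"
```

```text
the job is handed in; nothing more can be done
None
```

The pin was rolled onto the tape and the job is handed in: at the last look it lay about 5 mm off the tape's centre line, 8 mm off its middle and about 1° from parallel, with the arm clear and the dough stick never approached; the hand-in gave no verdict.

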